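Index the tile painter's dividing wheel by one stop

ROBOT

A 6-joint arm with a two-finger parallel gripper is mounted at the origin on the work surface. World frame = base frame: x ahead of the robot, y to its left, z up, the work surface at z = 0. Lengths are in mm, angles in rad, forces in N, time in s.
With the tool pointing down it reaches from about 350 to 975 mm from the base axis. Payload 7.1 kg.
Tool frame: the origin (TCP) lies midway between the tips of the shut fingers; the grasp point (between the pads) lies 19 mm behind it; z points along the fingers, y is the line along which they close (so a half turn about z gives the same grasp; the last joint's range is limited). The gripper opens to 88 mm and grips with 3 to 60 N. Pads are 20 mm wide; open, the fingers measure 115 mm over their backs; the gripper's body (75 mm by 178 mm) begins 61 mm behind the grasp point.
Start: joints at [1.186, 0.423, 1.63, -0, 1.089, -0.019], TCP at [223.528, 583.644, 201.375] pointing down, gripper open.
Joint ranges: [-3, 3], [-0.9, 2.11], [0.09, 2.58], [-1.31, 4.45], [0.11, 2.69], [-2.54, 2.54]. Speed limits (rad/s): [2.39, 2.39, 3.01, 3.14, 3.14, 3.14].

INTERFACE

Orientations are given as a rotation vector (axis times angle).
In Python, from workcell import ctrl gives the robot as it stands.
- The arm moves only by the shell command python3 -m inch 'ROWS' [OPENING]. ROWS is JSON, a list of rows, each an object with "xyz": the shift along the tool's x, y, z in mm, a list of three; "rot": the turn, a rotation vector about the tool's x, y, z in rad, a list of three. In form: [{"xyz": [dx, dy, dz], "rot": [ax, ay, az]}, ...]. A call has 1 to 12 rows; each row is the pose to reach, as a shift and turn from the pose commanded when the call began, along the tool's axes at that moment; what a row does not reach only later rows make up. A row lasts 1/12 s, in which the tool goes at most 41.7 mm and 7.16 degrees, less where a joint would pass 70% of its speed; a pose out of reach is approached as far as the arm can. A call with a gripper value outside its range is refused whole. OPENING is the closure in counts, from 0 (fully open) to 255 (shut), set as the call begins (- or left out, the last holds). The fingers move at their own pace and stop on an object; the grip force is fixed at half the most. Time passes only in rows, so rows that repeat a pose let the fingers close. It gives the time, the measured TCP pose, the force, the opening and the grip force at its end, in the units of the state.
- ctrl.get_obs(): the state, without advancing time (a new reading comes with each control period).
- ctrl.get_image(name): name is "scene" or "top" or "wrist"; returns the picture (480x640x3 uint8, red, green, blue); there is no depth.
- ctrl.camera_model(name): a dict with "fx", "fy", "cx", "cy" (pixels), "k1" (the pictures are not rectified: a ray, as slopes to the right and down, at radius r is drawn at 1 + k1 r^2 times it, then the intrinsics apply), "position" and "attitude" of the camera in the world. Camera axes: x right, y up, looking along -z (the intrinsics and any distortion apply to the point x, -y, -z); pixel columns grow to the right and rows downward; lengths in mm; the calibration is good to about 2 mm. A picture is of the moment at which its call begins: read the wrist's pose just before it. camera_model takes no time and is no camera call; for the wrist camera it gives the pose at the moment of the call.
- ctrl.close_job(): hands the job in; it is judged then, once.
The state is a dict: "t": time; "qpos": joint angles; "qvel": joint speeds; "joint_torque": joint torques, N m; "ee_pos": TCP position; "orientation": TCP orientation; "ft_force": force on the tool from outside, world axes, zero at the start; "moment": the same for the moment, N m; "width": finger opening in mm; "grasp_force": force on a finger pad.
Only numpy, scipy, OpenCV 4.12 (cv2) and the standard library are available. Lean on these libraries where they do the work, as an engineer would, in place of code of your own. Each camera call takes 0.05 s, during which the arm holds its last target. There are 200 camera calls.

TASK

A plate is being painted on the green dividing wheel. Draw the red spring pin up by its knob, turn the wheel one stop so the pin stands over the hole framed in orange (not the blue one), and let the pin drop fully home in it. Then let go.

Things in the scene. Friction and masses are not known exactly. Their poses are not given: they have to be found in the camera images.
- index_knob (a point): Centre of the red knob (upright cylinder, 28 mm diameter, 26 mm tall) of the spring pin; 93 mm above the table with the pin home, straight above the pin's hole. It rides on a green wheel lug 100 mm from the wheel's axis. Below it: 10 mm stem, then a 20 mm bushing, top at 60 mm. Clay plate on the wheel: radius 68 mm, top at 62 mm. The black knob opposite is a fixed hand grip.
- index_pin (a joint): Lift of the pin in m: 0 = fully home, 0.024 = drawn as far as it goes. A spring pulls it down with 6 N at 0 and 8 N at full lift. It stands 16 mm deep in its hole and locks the wheel; lifted 18 to 23 mm, the wheel turns freely and the knob goes round with it on a level circle.
- wheel_axis (a point): Point on the wheel's vertical axis at the top face of the fixed aluminium index ring (30 mm above the table, 254 mm across). The ring has 8 holes, 45 degrees apart, 100 mm from this axis. The wheel turns either way with little friction (under 1 N at the knob) and stays where it is left.
- orange_frame: Flat square orange frame, 46 mm outside, 30 inside, 2 thick, on the ring round the hole to go to; origin at the hole's centre, ring's top face. The hole is 14 mm wide, flared to 28 at the top: a pin let go within 10 mm of its centre slides in. It is next to the pin's first hole, on either side; a like blue frame on the other side marks the wrong hole.

How it is judged:
By the outcome, as a careful person would: the job done as asked, in the order asked, and still so for the second after the job is handed in, with the robot touching nothing.
It also fails if it takes over 29 s, if anything falls off the work surface, if the arm or the gripper's body presses on something with over 40 N, if the wrist force passes 120 N, or if a joint passes its speed limit or range.

## Working session

There is one attempt and no reset: what is moved stays moved. The work goes in short steps, Python scripts to look and compute and a shell command to move; the robot and the scene stay as the last step left them, time stands still between calls to the robot, and variables do not carry over. Pictures are saved under pics/ and viewed, at most 10 in all, crops included, and the job is handed in when it is done.

```bash
ls; mkdir -p pics; python3 - <<'E'
from workcell import ctrl
import cv2,numpy as np
o=ctrl.get_obs();print({k:np.round(v,3).tolist() for k,v in o.items()})
ims=[]
for n in ["scene","top"]:
    m=ctrl.camera_model(n);print(n,m)
    im=ctrl.get_image(n);cv2.imwrite(f"pics/{n}0.png",im[:,:,::-1])
    np.save(f"pics/{n}0.npy",im)
E
```

```text
pics
{'t': 0.0, 'qpos': [1.186, 0.424, 1.631, -0.0, 1.089, -0.019], 'qvel': [0.001, 0.0, -0.001, 0.001, -0.001, 0.001], 'joint_torque': [0.0, -54.464, -27.366, 0.065, 0.023, -0.0], 'ee_pos': [223.332, 583.097, 200.621], 'orientation': [-0.571, -3.089, 0.002], 'ft_force': [-1.065, -0.998, -0.547], 'moment': [0.05, 0.047, -0.022], 'grasp_force': 0.0, 'width': 87.878}
scene {'fx': 475.824236165309, 'fy': 475.824236165309, 'cx': 317.64902729458464, 'cy': 238.15259624838083, 'k1': -0.13079952685881646, 'position': array([875.07868658, 197.28136403, 664.32743109]), 'attitude': array([0.2958244 , 0.60052205, 2.10286538])}
top {'fx': 449.7426344933273, 'fy': 449.7426344933273, 'cx': 326.4925596070271, 'cy': 243.7364667403576, 'k1': 0.013087619232724388, 'position': array([418.64812874,  -3.25086772, 732.88646641]), 'attitude': array([ 0.19613859, -0.19596138, -1.58365845])}
```

View pics/scene0.png

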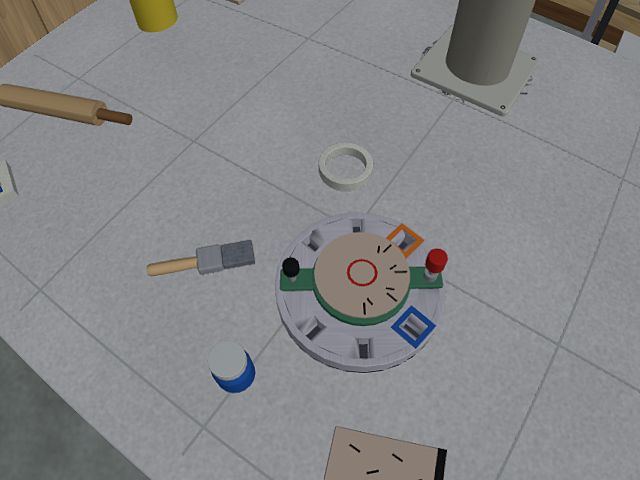

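View pics/top0.png

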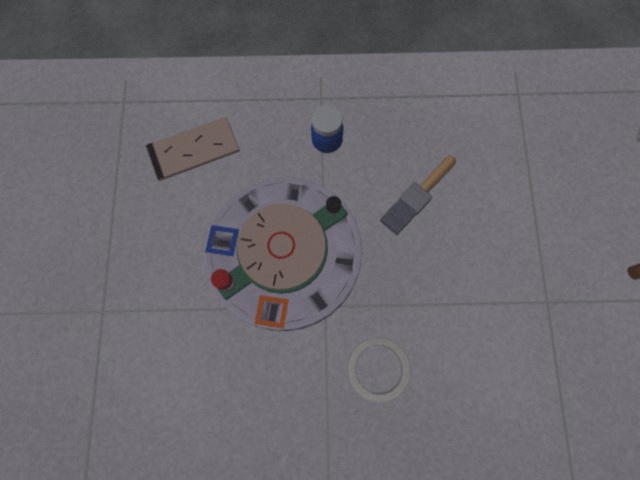

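The scene view shows the red knob at (436,260), the orange frame at (404,239) and the blue one at (413,326). In the top view they are at (222,280), (272,312) and (222,240). Next I triangulate them from both views.

```bash
cat > h.py <<'E'
import cv2,numpy as np
def ray(m,uv):
    K=np.array([[m['fx'],0,m['cx']],[0,m['fy'],m['cy']],[0,0,1]])
    p=cv2.undistortPoints(np.array([[uv]],float),K,np.array([m['k1'],0,0,0,0]))[0,0]
    d=cv2.Rodrigues(np.array(m['attitude']))[0]@np.array([p[0],-p[1],-1])
    return np.array(m['position']),d/np.linalg.norm(d)
def plane(m,uv,z):
    c,d=ray(m,uv);return c+d*(z-c[2])/d[2]
def tri(rs):
    A=sum(np.eye(3)-np.outer(d,d) for c,d in rs);b=sum((np.eye(3)-np.outer(d,d))@c for c,d in rs)
    x=np.linalg.solve(A,b);return x,[np.linalg.norm((np.eye(3)-np.outer(d,d))@(x-c)) for c,d in rs]
H={'red':[(0,6),(174,180)],'orange':[(7,18)],'blue':[(100,125)],'green':[(60,90)]}
def blob(im,col,near=None,rng=40):
    hsv=cv2.cvtColor(np.ascontiguousarray(im),cv2.COLOR_RGB2HSV);M=0
    for a,b in H[col]: M=M|cv2.inRange(hsv,(a,150,60),(b,255,255))
    if near is not None:
        w=np.zeros_like(M);cv2.circle(w,near,rng,255,-1);M=M&w
    cs,_=cv2.findContours(M,cv2.RETR_EXTERNAL,cv2.CHAIN_APPROX_NONE)
    c=max(cs,key=cv2.contourArea);return c
def boxc(c):return np.array(cv2.minAreaRect(c)[0])
E
python3 - <<'E'
from h import *
from workcell import ctrl
N={'red':[(436,260),(222,280)],'orange':[(404,239),(272,312)],'blue':[(413,326),(222,240)]}
P={}
for k in N:
    rs=[]
    for i,n in enumerate(["scene","top"]):
        im=np.load(f"pics/{n}0.npy");m=ctrl.camera_model(n)
        c=blob(im,k,N[k][i],26);(u,s,a)=cv2.minAreaRect(c)
        if k!='red': # frame centre: intersection of diagonals
            q=cv2.approxPolyDP(cv2.convexHull(c),0.08*cv2.arcLength(c,True),True)[:,0].astype(float)
            if len(q)==4:
                L=lambda a,b:np.cross([*a,1],[*b,1]);x=np.cross(L(q[0],q[2]),L(q[1],q[3]));u=x[:2]/x[2]
            else: print('hull',len(q))
        rs.append(ray(m,u));print(k,n,np.round(u,1),np.round(s,1),'plane',np.round(plane(m,u,93 if k=='red' else 32),1))
    x,e=tri(rs);P[k]=x;print(k,'tri',np.round(x,1),np.round(e,1))
m=P
o,b,r=P['orange'],P['blue'],P['red']
print('dist o-b (141)',np.linalg.norm(o-b),'r-o (76.5)',np.linalg.norm((r-o)[:2]),'r-b',np.linalg.norm((r-b)[:2]))
mid=(o+b)/2;print('axis=mid of o,b? ',mid, 'axis est', mid+(mid-r)*[1,1,0]/np.linalg.norm((mid-r)[:2])*70.7,'mid-r (29.3)',np.linalg.norm((mid-r)[:2]))
E
```

```text
red scene [436.6 260.6] [19.4 24.1] plane [530.9 148.8  93. ]
red top [220.  278.5] [16.3 16.3] plane [533.1 149.4  93. ]
red tri [532.6 148.9  95.7] [0.1 0.1]
orange scene [403.3 238.9] [27.6 24.7] plane [488.8  82.4  32. ]
orange top [271.1 310.9] [27.9 28.5] plane [491.4  83.   32. ]
orange tri [491.   82.8  35.4] [0.3 0.3]
blue scene [413.4 326. ] [33.  30.2] plane [606.3 164.7  32. ]
blue top [221.8 239.8] [26.8 25.9] plane [607.2 163.3  32. ]
blue tri [606.8 164.   32.4] [0.8 0.8]
dist o-b (141) 141.5124747519555 r-o (76.5) 78.12761586957885 r-b 75.71404954759707
axis=mid of o,b?  [548.86544823 123.40312156  33.87864858] axis est [586.91337092  63.81414961  33.87864858] mid-r (29.3) 30.2325379185118
```

Both views agree. The wheel axis is at about (587,64), with the red knob at 123°, orange at 169° and blue at 79°, so the wheel turns +45° (CCW from above). I'll go above the knob with the jaws closing along the tangent.

```bash
python3 -m inch '[{"xyz":[-20,-13,0],"rot":[0,0,0.05]},{"xyz":[-50,-33,0],"rot":[0,0,0.12]},{"xyz":[-80,-53,0],"rot":[0,0,0.2]},{"xyz":[-112,-75,5],"rot":[0,0,0.27]},{"xyz":[-144,-96,10],"rot":[0,0,0.34]},{"xyz":[-176,-117,15],"rot":[0,0,0.41]},{"xyz":[-208,-139,20],"rot":[0,0,0.48]},{"xyz":[-240,-160,20],"rot":[0,0,0.55]},{"xyz":[-272,-181,20],"rot":[0,0,0.62]},{"xyz":[-304,-202,20],"rot":[0,0,0.62]},{"xyz":[-336,-224,20],"rot":[0,0,0.62]},{"xyz":[-360,-240,20],"rot":[0,0,0.62]}]' 0
```

```text
t: 1.1
ee_pos: [474.9, 228.2, 181.2]
orientation: [1.488, 2.767, -0.001]
ft_force: [1.4, 0.0, 0.1]
width: 88.0
grasp_force: 0.0
```

```bash
python3 -m inch '[{"xyz":[-25,1,8],"rot":[0,0,0]},{"xyz":[-50,2,16],"rot":[0,0,0]},{"xyz":[-75,3,24],"rot":[0,0,0]},{"xyz":[-92,4,30],"rot":[0,0,0]},{"xyz":[-98,4,30],"rot":[0,0,0]},{"xyz":[-98,4,30],"rot":[0,0,0]},{"xyz":[-98,4,30],"rot":[0,0,0]}]' && python3 - <<'E'
from workcell import ctrl
import cv2,numpy as np
print(ctrl.get_obs()['ee_pos'])
m=ctrl.camera_model("wrist");im=ctrl.get_image("wrist");print(m)
cv2.imwrite("pics/w1.png",im[:,:,::-1]);np.savez("pics/w1.npz",im=im,**m)
E
```

```text
t: 1.68
ee_pos: [531.0, 151.5, 151.4]
orientation: [-1.487, -2.767, 0.0]
ft_force: [-0.4, -0.6, -0.1]
width: 87.9
grasp_force: 0.0
[530.98333185 151.48784957 151.44460297]
{'fx': 341.3944007694017, 'fy': 341.3944007694017, 'cx': 318.4073620683049, 'cy': 232.1894993865376, 'k1': 0.006511669658911765, 'position': array([488.77451144, 218.57588599, 335.52750525]), 'attitude': array([-0.28226403, -0.08396756,  0.58143978])}
```

View pics/w1.png

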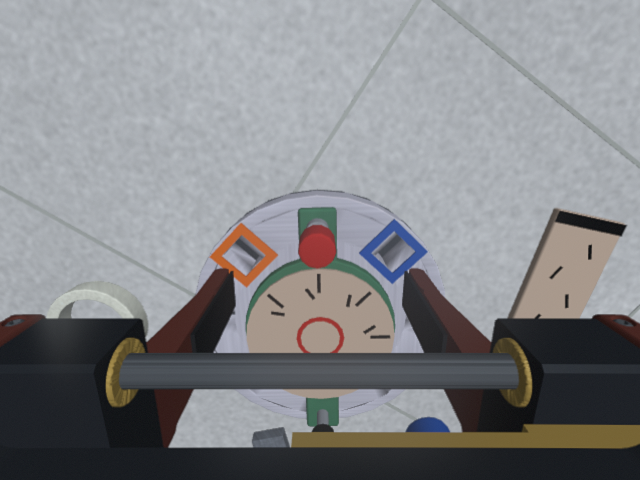

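The wrist view shows the red knob at (317,247), centred between the fingers, with orange at (244,254) and blue at (393,251). I'll refine these points, plus the plate's red ring centre at (320,337).

```bash
python3 - <<'E'
from h import *
from workcell import ctrl
w=dict(np.load("pics/w1.npz"));im=w['im']
m={k:w[k] for k in w if k!='im'}
def fc(c):
    q=cv2.approxPolyDP(cv2.convexHull(c),0.08*cv2.arcLength(c,True),True)[:,0].astype(float)
    L=lambda a,b:np.cross([*a,1],[*b,1]);x=np.cross(L(q[0],q[2]),L(q[1],q[3]));return x[:2]/x[2]
S=ctrl.camera_model('scene');T=ctrl.camera_model('top')
c=blob(im,'red',(317,247),35);u=boxc(c);print(u,cv2.boundingRect(c),plane(m,u,93),tri([ray(m,u),ray(S,(436.6,260.6)),ray(T,(220.,278.5))]))
for k,n,s,t in [('orange',(244,254),(403.3,238.9),(271.1,310.9)),('blue',(393,251),(413.4,326),(221.8,239.8))]:
    u=fc(blob(im,k,n,45));print(k,u,plane(m,u,32),tri([ray(m,u),ray(S,s),ray(T,t)]))
c=blob(im,'red',(320,337),30);u=boxc(c);a=plane(m,u,62);print('axis wrist',u,a)
for n,p,cm in [('scene',(362,272),S),('top',(281,245),T)]:
    u=boxc(blob(np.load(f'pics/{n}0.npy'),'red',p,22));print(n,u,plane(cm,u,62))
E
```

```text
[318.07305908 248.66542053] (299, 226, 37, 42) [535.53966174 147.12408891  93.        ] (array([533.50414955, 148.69171981,  97.35174019]), [np.float64(1.1936134700037475), np.float64(0.4501492125271905), np.float64(1.1710551210426978)])
orange [243.05039526 255.52075099] [491.88716769  84.13872834  32.        ] (array([491.12501226,  83.45576619,  33.90798821]), [np.float64(1.58493518115998), np.float64(1.2173432891626328), np.float64(0.7232590192998162)])
blue [392.96820666 251.98559364] [608.02683412 165.4692516   32.        ] (array([607.17232406, 164.56557315,  32.47693742]), [np.float64(1.1885839651507795), np.float64(0.6347519219836811), np.float64(1.2316758405494161)])
axis wrist [320. 335.] [589.35682659  68.99365904  62.        ]
scene [361.8999939  272.20001221] [588.53055209  65.9368463   62.        ]
top [272.10980225 251.01220703] [579.56735259  78.56373494  62.        ]
```

```bash
python3 -m inch '[{"xyz":[-2,0,10],"rot":[0,0,0]},{"xyz":[-4,0,25],"rot":[0,0,0]},{"xyz":[-4,0,40],"rot":[0,0,0]},{"xyz":[-4,0,54],"rot":[0,0,0]},{"xyz":[-4,0,64],"rot":[0,0,0]},{"xyz":[-4,0,71],"rot":[0,0,0]},{"xyz":[-4,0,75],"rot":[0,0,0]},{"xyz":[-4,0,76],"rot":[0,0,0]},{"xyz":[-4,0,76],"rot":[0,0,0]}]' && python3 -m inch '[{"xyz":[0,0,0],"rot":[0,0,0]},{"xyz":[0,0,0],"rot":[0,0,0]},{"xyz":[0,0,0],"rot":[0,0,0]},{"xyz":[0,0,0],"rot":[0,0,0]},{"xyz":[0,0,0],"rot":[0,0,0]},{"xyz":[0,0,0],"rot":[0,0,0]},{"xyz":[0,0,0],"rot":[0,0,0]},{"xyz":[0,0,0],"rot":[0,0,0]},{"xyz":[0,0,0],"rot":[0,0,0]},{"xyz":[0,0,0],"rot":[0,0,0]}]' 255
```

```text
t: 2.48
ee_pos: [533.5, 148.1, 75.4]
orientation: [1.486, 2.768, -0.0]
ft_force: [-0.0, 0.1, -0.6]
width: 88.1
grasp_force: 0.0
t: 3.32
ee_pos: [533.4, 147.9, 75.3]
orientation: [-1.486, -2.767, 0.0]
ft_force: [0.1, -0.0, 1.2]
width: 27.1
grasp_force: 30.0
```

```bash
python3 -m inch '[{"xyz":[0,0,-2],"rot":[0,0,0]},{"xyz":[0,0,-5],"rot":[0,0,0]},{"xyz":[0,0,-8],"rot":[0,0,0]},{"xyz":[0,0,-11],"rot":[0,0,0]},{"xyz":[0,0,-14],"rot":[0,0,0]},{"xyz":[0,0,-17],"rot":[0,0,0]},{"xyz":[0,0,-19.5],"rot":[0,0,0]},{"xyz":[0,0,-20.5],"rot":[0,0,0]},{"xyz":[0,0,-20.5],"rot":[0,0,0]},{"xyz":[0,0,-20.5],"rot":[0,0,0]}]' && python3 - <<'E'
from workcell import ctrl
import cv2,numpy as np
im=ctrl.get_image("scene");cv2.imwrite("pics/s2.png",cv2.resize(im[180:330,330:530,::-1],None,fx=4,fy=4))
E
```

```text
t: 4.15
ee_pos: [533.4, 147.9, 95.8]
orientation: [-1.487, -2.767, 0.0]
ft_force: [0.5, -0.6, -8.0]
width: 27.4
grasp_force: 30.0
```

View pics/s2.png

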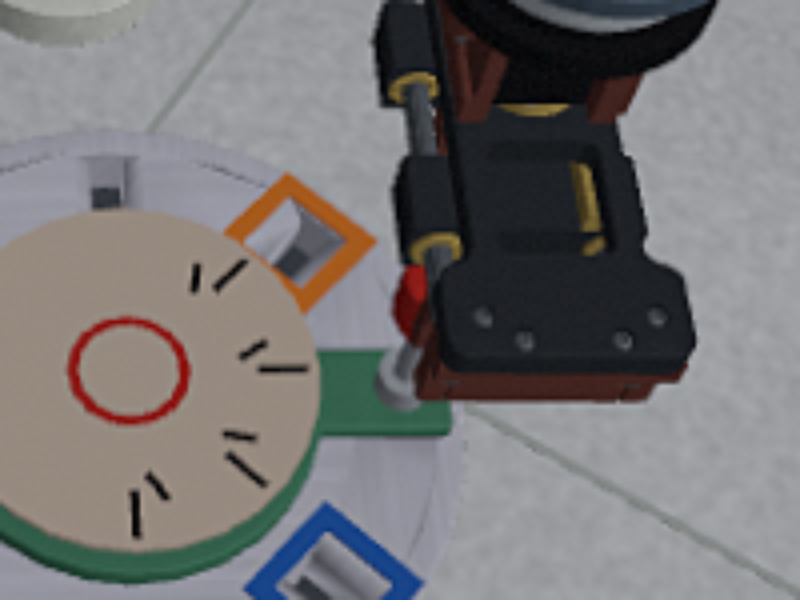

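The pin is drawn (8 N down, stem visible). First I'll turn 15° and check the force.

```bash
python3 -m inch '[{"xyz":[0,-2.2,0],"rot":[0,0,-0.022]},{"xyz":[-0.2,-5.2,0],"rot":[0,0,-0.052]},{"xyz":[-0.4,-8.7,0],"rot":[0,0,-0.087]},{"xyz":[-0.9,-13.1,0],"rot":[0,0,-0.131]},{"xyz":[-1.5,-17.4,0],"rot":[0,0,-0.175]},{"xyz":[-2.4,-21.6,0],"rot":[0,0,-0.218]},{"xyz":[-3.4,-25.9,0],"rot":[0,0,-0.262]},{"xyz":[-3.4,-25.9,0],"rot":[0,0,-0.262]}]'
```

```text
t: 4.87
ee_pos: [513.6, 130.2, 95.9]
orientation: [1.109, 2.939, -0.0]
ft_force: [1.7, -1.4, -8.7]
width: 27.2
grasp_force: 30.0
```

```bash
python3 -m inch '[{"xyz":[-0.1,-4,0],"rot":[0,0,-0.04]},{"xyz":[-0.4,-8.7,0],"rot":[0,0,-0.087]},{"xyz":[-1.1,-14.8,0],"rot":[0,0,-0.148]},{"xyz":[-2.2,-20.8,0],"rot":[0,0,-0.209]},{"xyz":[-3.4,-25.9,0],"rot":[0,0,-0.262]},{"xyz":[-4.9,-30.9,0],"rot":[0,0,-0.314]},{"xyz":[-6.6,-35.8,0],"rot":[0,0,-0.367]},{"xyz":[-8.6,-40.7,0],"rot":[0,0,-0.419]},{"xyz":[-10.9,-45.4,0],"rot":[0,0,-0.471]},{"xyz":[-12.6,-48.5,0],"rot":[0,0,-0.506]},{"xyz":[-13.4,-50,0],"rot":[0,0,-0.524]},{"xyz":[-13.4,-50,0],"rot":[0,0,-0.524]}]'&& python3 - <<'E'
from workcell import ctrl
import cv2,numpy as np
im=ctrl.get_image("scene");cv2.imwrite("pics/s3.png",cv2.resize(im[150:330,290:530,::-1],None,fx=3,fy=3))
E
```

```text
t: 5.87
ee_pos: [491.5, 84.3, 96.1]
orientation: [0.314, 3.124, 0.0]
ft_force: [2.7, -1.5, -8.1]
width: 26.8
grasp_force: 30.0
```

View pics/s3.png

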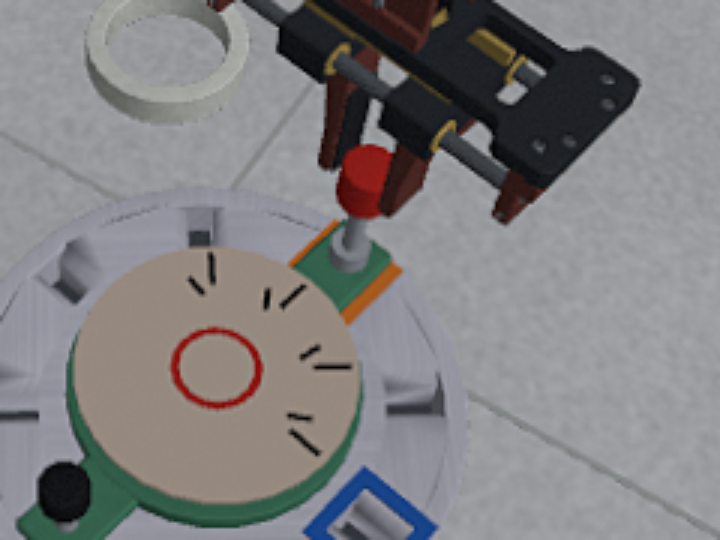

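The lug is centred on the orange frame, with the TCP within 1 mm of it. I'll lower gently into the hole, then release.

```bash
python3 -m inch '[{"xyz":[0,0,2],"rot":[0,0,0]},{"xyz":[0,0,5],"rot":[0,0,0]},{"xyz":[0,0,8],"rot":[0,0,0]},{"xyz":[0,0,11],"rot":[0,0,0]},{"xyz":[0,0,14],"rot":[0,0,0]},{"xyz":[0,0,17],"rot":[0,0,0]},{"xyz":[0,0,19],"rot":[0,0,0]},{"xyz":[0,0,19.5],"rot":[0,0,0]},{"xyz":[0,0,19.5],"rot":[0,0,0]}]'
```

```text
t: 6.67
ee_pos: [491.4, 84.4, 76.2]
orientation: [0.313, 3.125, -0.0]
ft_force: [4.9, -2.1, -6.9]
width: 27.1
grasp_force: 30.0
```

Height and force both show the pin in the hole. I'll open, then back straight up.

```bash
python3 -m inch '[{"xyz":[0,0,0],"rot":[0,0,0]},{"xyz":[0,0,0],"rot":[0,0,0]},{"xyz":[0,0,0],"rot":[0,0,0]},{"xyz":[0,0,0],"rot":[0,0,0]},{"xyz":[0,0,0],"rot":[0,0,0]},{"xyz":[0,0,0],"rot":[0,0,0]},{"xyz":[0,0,0],"rot":[0,0,0]},{"xyz":[0,0,0],"rot":[0,0,0]},{"xyz":[0,0,0],"rot":[0,0,0]},{"xyz":[0,0,0],"rot":[0,0,0]}]' 0 && python3 -m inch '[{"xyz":[0,0,-8],"rot":[0,0,0]},{"xyz":[0,0,-20],"rot":[0,0,0]},{"xyz":[0,0,-40],"rot":[0,0,0]},{"xyz":[0,0,-60],"rot":[0,0,0]},{"xyz":[0,0,-80],"rot":[0,0,0]},{"xyz":[0,0,-100],"rot":[0,0,0]},{"xyz":[0,0,-115],"rot":[0,0,0]},{"xyz":[0,0,-120],"rot":[0,0,0]},{"xyz":[0,0,-120],"rot":[0,0,0]},{"xyz":[0,0,-120],"rot":[0,0,0]}]'&& python3 - <<'E'
from workcell import ctrl
from h import *
im=ctrl.get_image("scene");cv2.imwrite("pics/s4.png",cv2.resize(im[150:330,290:530,::-1],None,fx=3,fy=3))
W=ctrl.camera_model('wrist');w=ctrl.get_image("wrist");cv2.imwrite("pics/w4.png",w[:,:,::-1])
S=ctrl.camera_model('scene')
u=boxc(blob(im,'red',(410,210),30));print(u,plane(S,u,93),'expected px check: height if pin at orange')
hs=cv2.cvtColor(np.ascontiguousarray(w),cv2.COLOR_RGB2HSV);M=cv2.inRange(hs,(0,150,60),(6,255,255))|cv2.inRange(hs,(174,150,60),(180,255,255))
cs,_=cv2.findContours(M,0,1)
for c in cs:
    if cv2.contourArea(c)>150: v=boxc(c);print(v,cv2.contourArea(c),plane(W,v,93),tri([ray(S,u),ray(W,v)]))
E
```

```text
t: 7.5
ee_pos: [490.7, 84.4, 76.4]
orientation: [-0.313, -3.126, -0.0]
ft_force: [0.5, -0.1, -0.4]
width: 86.8
grasp_force: 0.0
t: 8.33
ee_pos: [490.5, 84.4, 196.2]
orientation: [0.313, 3.126, 0.0]
ft_force: [0.3, 0.0, -0.0]
width: 87.7
grasp_force: 0.0
[409.5 218. ] [489.87397809  83.7608388   93.        ] expected px check: height if pin at orange
[320.  310.5] 1089.5 [573.48740655  70.60504059  93.        ] (array([534.80192165,  87.35753885, 159.99249606]), [np.float64(9.56547916116618), np.float64(9.565479161166175)])
[319. 229.] 682.5 [495.11191463  85.39140098  93.        ] (array([493.60791302,  85.28914203,  98.58912071]), [np.float64(0.4163151282938943), np.float64(0.4163151282938839)])
```

View pics/s4.png

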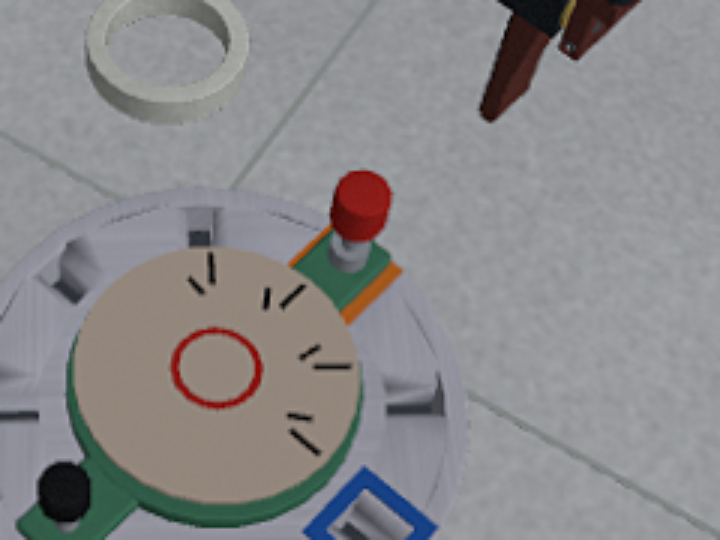

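The wheel stands at orange and the knob is low. As a last check, I'll compare its height with the home pose using the same two cameras.

```bash
python3 - <<'E'
from h import *
from workcell import ctrl
w=dict(np.load("pics/w1.npz"));m={k:w[k] for k in w if k!='im'};S=ctrl.camera_model('scene');T=ctrl.camera_model('top')
print('before s+w',tri([ray(S,(436.6,260.6)),ray(m,(318.07,248.67))]))
A=np.array([589.5,66])
im=ctrl.get_image('scene');u=boxc(blob(im,'red',(410,218),30))
# implied height: point of ray nearest the vertical line through the hole, before and after
for u,p in [((436.6,260.6),(532.2,148.)),(u,(491.3,83.5))]:
    c,d=ray(S,u);t=np.dot(np.array(p)-c[:2],d[:2])/np.dot(d[:2],d[:2]);print('implied z',(c+t*d)[2], u)
E
```

```text
before s+w (array([534.41927468, 149.09362764,  99.02060114]), [np.float64(0.198262172313279), np.float64(0.19826217231327103)])
implied z 94.98953206741623 (436.6, 260.6)
implied z 94.84113305295773 [409.5 218. ]
```

The knob is at the same height as before (98.6 against 99.0 by triangulation, 94.8 against 95.0 by the scene camera), so the pin is fully home.

```bash
python3 -c "
from workcell import ctrl
print(ctrl.close_job())"
```

```text
the job is handed in; nothing more can be done
None
```

The wheel is turned one stop to the orange-framed hole with the spring pin fully home in it, the gripper is open and clear, and the job was handed in at about 8.5 s of the 29 s allowed (no verdict was returned).

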